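Wind the glue clamp's tension wheel to firm on a tool handle

TASK

Lay the loose teal tool handle flat across the middle of the glue clamp's bed, between the fixed stop and the moving yoke, and let go of it. Then wind the tension wheel clockwise by its crank knob until the handle is squeezed against the stop and the wheel feels firm, the pull on the knob having risen by about 5 N over its free drag; do not force it much further, the glued handle would crack. Let go, and leave the screwdriver, the tape roll and the glue bottle where they are.

Things in the scene. Friction and masses are not known exactly. Their poses are not given: they have to be found in the camera images.
- handle: the loose teal plastic tool handle, a flat bar 170 long (its x axis), 26 wide (y), 21 high (z), 46 g, lying flat on the bench at the start; origin at the centre of its underside; grasp it across the 26 mm width
- clamp: the grey glue clamp, fixed to the bench. Origin on the bench under the middle of its bed. In its frame: the bed is 100 wide (x) and 35 high; the stop stands on the +y side, the sprung yoke on the -y side, its two prong faces at y = -30 at the start; the wheel box (84 x 84, 60 high) is at y = -150. The handle belongs with its long axis along the clamp's x, centred in x to 20 mm
- bed (a point): top of the bed, at its middle, 35 mm above the bench, midway in the gap. The handle may lie anywhere in the gap in y: the yoke pushes it up to the stop and squares it. Stop and yoke touch it only with prongs at x = +-40 (each 18 wide, 20 high above the bed), so the middle 60 mm in x is clear for fingers, at least 60 mm either way in y
- stop: the stop block of the clamp, fixed on the +y side, that carries two steel prongs; its origin and axes coincide with the clamp's. The prong faces are at about y = +30, but were set by hand and stand up to 6 mm nearer or farther
- wheel (a joint): turn of the tension wheel in rad, 0 at the start, growing clockwise from above; it stays where it is left. Each rad moves the yoke 7 mm to the stop; the handle seats after 4 to 5.8 rad, then a spring adds some 45 N of squeeze per rad. Tangential force on the moving knob: about 9 N free, 5 N more at the wanted 32 N squeeze; it may relax by some N at a halt. Over 60 N the handle cracks
- wheel_axis (a point): point on the wheel's vertical axle, 90 mm above the bench; fixed. The wheel is flat, its rim 114 across, its top 78 mm above the bench
- crank (a point): middle of the upright black crank knob on the wheel, 45 mm from the axle, at the start on the clamp's -x side; a cylinder 20 across, from 79 to 119 mm above the bench (this point at 98 mm); it spins freely on its own pin, so a grip on it need not turn with the wheel
- screwdriver: bystander: screwdriver lying on the bench, 201 x 26 x 26; origin at the centre of its underside
- tape_roll: bystander: roll of brown packing tape lying flat, 114 across, 48 high; origin at the centre of its underside
- glue_bottle: bystander: white glue bottle standing, 42 across, 121 high; origin at the centre of its underside

How it is judged:
By the outcome, as a careful person would: the job done as asked, in the order asked, and still so for the second after the job is handed in, with the robot touching nothing.
It also fails if it takes over 72 s, if anything falls off the work surface, if the arm or the gripper's body presses on something with over 40 N, if the wrist force passes 120 N, or if a joint passes its speed limit or range.

ROBOT

A 6-joint arm with a two-finger parallel gripper is mounted at the origin on a cart in front of the work surface, level with it; the furniture and walls round the work are solid. World frame = base frame: x ahead of the robot, y to its left, z up, the work surface at z = 0. Lengths are in mm, angles in rad, forces in N, time in s.
With the tool pointing down it reaches from about 300 to 850 mm from the base axis. Payload 5.4 kg.
Tool frame: the origin (TCP) lies between the finger pads; the fingertips stand 25 mm ahead of it and the grasp point (between the pads) lies 6 mm ahead of it; z points along the fingers, y is the direction in which the jaws open and shut (so a half turn about z gives the same grasp; the last joint's range is limited). The gripper opens to 85 mm and grips with 20 to 120 N. Pads are 22 mm wide; open, the fingers measure 114 mm over their backs; the gripper's body (76 mm by 85 mm) begins 54 mm behind the grasp point. The pads swing forward as they close: fully open they stand 13 mm farther back than shut.
Start: joints at [-1.452, 0.158, 1.597, -0, 1.386, -0.21], TCP at [185.648, -544.189, 256.299] pointing down, gripper open.
Joint ranges: [-2.91, 2.91], [-0.94, 2.29], [0.18, 2.7], [-1.29, 4.43], [0.17, 2.64], [-3, 3]. Speed limits (rad/s): [2.57, 2.57, 3.14, 3.14, 3.14, 3.14].

INTERFACE

Orientations are given as a unit quaternion [w, x, y, z].
In Python, from bench import * gives the robot as it stands.
- The arm moves only by the tool apply_moves, never from a script. Its arguments are lists of equal length, an entry for each row: "delta_pos": the shift along the tool's x, y, z in cm, a list of three; "turn": the turn about the tool's z in rad. In form: {"delta_pos": [[x, y, z], ...], "turn": [turn, ...]}. A call has 1 to 5 rows; each row shifts and turns the commanded pose from where the row before left it, along the tool's axes as they then stand; what a row does not reach is not made up. A row lasts 1/12 s, in which the tool goes at most 41.7 mm and 7.16 degrees, less where a joint would pass 70% of its speed; a pose out of reach is approached as far as the arm can. A call with a gripper value outside its range is refused whole. "gripper" is the closure, from 0 (fully open) to 1 (shut), set as the call begins (left out, the last holds). The fingers move at their own pace and stop on an object; "force" is the grip in N (left out, the last holds). Time passes only in rows, so rows that do not move let the fingers close. It gives the time, the measured TCP pose, the force and the opening at its end, in the units of the state.
- read_state(): the state, without advancing time (a new reading comes with each control period).
- snapshot(name): name is "side" or "top" or "wrist"; returns the picture (480x640x3 uint8, blue, green, red); there is no depth.
- camera_params(name): a dict with "camera_matrix" (3x3 intrinsics, pixels), "k1" (the pictures are not rectified: a ray, as slopes to the right and down, at radius r is drawn at 1 + k1 r^2 times it, then the intrinsics apply), "camera_from_world" (4x4, takes a point from world to camera coordinates). Camera axes: x right, y down, z forward; pixel columns grow to the right and rows downward; lengths in mm; the calibration is good to about 2 mm. A picture is of the moment at which its call begins: read the wrist's pose just before it. camera_params takes no time and is no camera call; for the wrist camera it gives the pose at the moment of the call.
- sign_off(): hands the job in, once; it reports no verdict.
Trained networks look in the newest picture that a camera, given by its name, has taken for a name from the list of things; names that differ only in an ending like _2 or _b are one class to them, and where a whole thing is asked for, a point or a joint stands for the part that bears it (a point fixed in the world has none). Each returns a list of dicts, best first, with "confidence" (0 to 1); they miss things now and then, are a little off and sometimes report something else, mostly with a low value. They report only what shows in the picture. A call takes as long as a camera call.
- outline_of(camera, thing): "pixels" (480x640 bool, what is visible of it) and "point" ([column, row] in pixels, amid what is visible of it).
- mark_of(camera, thing): "point" ([column, row] in pixels: a listed point, or the origin of a listed thing).
The state is a dict: "time_s": time; "q": joint angles; "qd": joint speeds; "joint_efforts": joint torques, N m; "position": TCP position; "eef_rot": TCP orientation; "contact_force": force on the tool from outside, world axes, zero at the start; "wrist_torque": the same for the moment, N m; "gripper_width": opening from 0.0 (shut) to 1.0 (fully open).
Only numpy, scipy, OpenCV 4.12 (cv2) and the standard library are available. Lean on these libraries where they do the work, as an engineer would, in place of code of your own. Each camera call takes 0.05 s, during which the arm holds its last target. There are 200 camera calls.

## Working session

There is one attempt and no reset: what is moved stays moved. The work goes in short steps, Python scripts to look and compute and a tool call to move; the robot and the scene stay as the last step left them, time stands still between calls to the robot, and variables do not carry over. Pictures are saved under pics/ and viewed, about 8 in all and at most 12, crops included, and the job is handed in when it is done.

Besides the shell and the picture viewer there is one more tool, called after "Emit:" as a command line: name --pt "numbers of a row" for each row, then --argument value for the rest. apply_moves: Moves the arm, as the interface text tells. Its arguments: {"type":"object","properties":{"delta_pos":{"type":"array","items":{"type":"array","items":{"type":"number"}}},"turn":{"type":"array","items":{"type":"number"}},"gripper":{"type":"number"},"force":{"type":"number"}},"required":["delta_pos","turn"]}

```bash
mkdir -p pics; ls
cat > h.py <<'E'
from bench import *
import numpy as np, cv2
from scipy.spatial.transform import Rotation as R
def ray(cam,px):
    p=camera_params(cam);K=np.array(p["camera_matrix"]);T=np.array(p["camera_from_world"])
    d=np.array([(px[0]-K[0,2])/K[0,0],(px[1]-K[1,2])/K[1,1]]);u=d.copy()
    for _ in range(20):u=d/(1+p["k1"]*(u@u))
    return -T[:3,:3].T@T[:3,3], T[:3,:3].T@np.array([u[0],u[1],1])
def at_z(cam,px,z):
    o,v=ray(cam,px);return o+v*(z-o[2])/v[2]
def proj(cam,X):
    p=camera_params(cam);K=np.array(p["camera_matrix"]);T=np.array(p["camera_from_world"])
    c=T[:3,:3]@np.array(X)+T[:3,3];u=c[:2]/c[2];u=u*(1+p["k1"]*(u@u));return K[:2,:2]@u+K[:2,2]
E
python3 - <<'E'
from h import *
np.set_printoptions(precision=1,suppress=True)
s=read_state();print(s['time_s'],s['position'],s['eef_rot'])
for c in("top","side"):
    cv2.imwrite(f"pics/{c}0.png",snapshot(c))
    print(c,ray(c,(320,240)))
    for n,z in(("handle",0),("clamp",0),("bed",35),("wheel_axis",90),("crank",98),("tape_roll",0),("glue_bottle",0),("screwdriver",0)):
        for m in mark_of(c,n)[:2]: print(c,n,m["confidence"],np.array(m["point"]),at_z(c,m["point"],z))
E
```

```text
pics
0.0 [ 185.6 -543.6  255.3] [-0.   1.   0.2  0. ]
top (array([ 337.3,   79.2, 1576.9]), array([ 0.2,  0. , -1. ]))
top handle 0.91 [219.6 284.6] [462.8 415.8   0. ]
top clamp 0.98 [309.  267.9] [524.8 119.8   0. ]
top bed 0.94 [304.8 265.3] [528.9 132.7  35. ]
top wheel_axis 0.56 [356.3 259.9] [542.1 -30.1  90. ]
top crank 0.93 [353.1 271.9] [503.2 -19.9  98. ]
top tape_roll 0.61 [435.8 214.8] [ 713.6 -306.2    0. ]
top glue_bottle 0.49 [212.3 223.4] [670.1 451.8   0. ]
top glue_bottle 0.3 [354.9 260.7] [551.7 -32.1   0. ]
top screwdriver 0.48 [182.4 281.7] [469.4 542.7   0. ]
top screwdriver 0.43 [221.8 285.2] [461.  408.3   0. ]
side (array([ 531.2, 1720.7,  818.1]), array([ 0. , -0.9, -0.4]))
side handle 0.73 [356.3 311.7] [467.8 418.4   0. ]
side clamp 0.85 [334.2 264.6] [530.6 127.7   0. ]
side bed 0.72 [334.4 252.3] [530.1 106.5  35. ]
side wheel_axis 0.95 [331.9 223.7] [539.   -7.4  90. ]
side crank 0.58 [338.3 217.9] [516.6 -41.2  98. ]
side tape_roll 0.79 [293.1 218.1] [ 695.6 -278.     0. ]
side tape_roll 0.16 [335.3 256.2] [526.9  64.9   0. ]
side screwdriver 0.59 [357.  339.6] [470.7 554.3   0. ]
side screwdriver 0.39 [341.3 220.6] [ 502.9 -252.8    0. ]
```

View pics/top0.png

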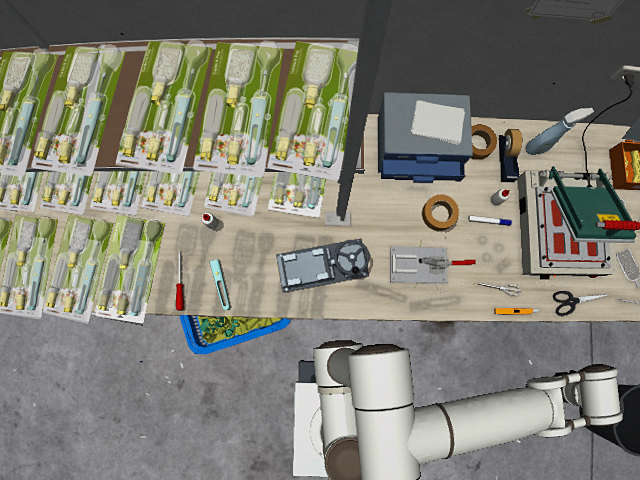

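View pics/side0.png

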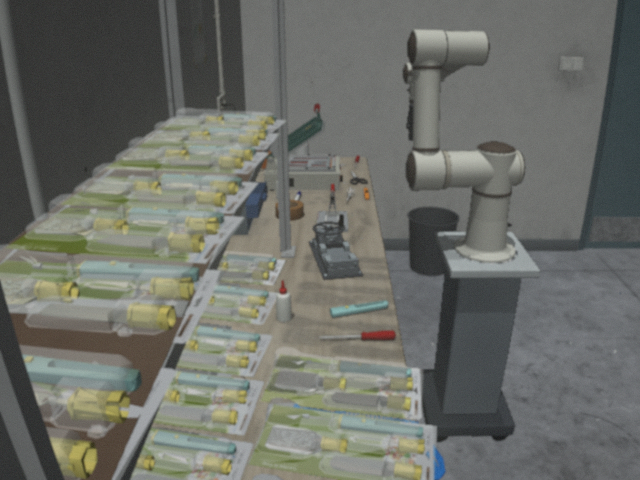

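The top view shows the handle at about (220,284), the clamp bed at (305,266), the wheel at (352,258) with the knob toward the robot, the screwdriver at (180,283) and a post foot at (340,218). The side view agrees: handle at (358,309), clamp at (335,250), bottle at (283,303).

Run:
```python
from h import *
np.set_printoptions(precision=3,suppress=True)
s=read_state();print(s['time_s'],s['position'],s['eef_rot'])
q=s['eef_rot'];M=R.from_quat([q[1],q[2],q[3],q[0]]).as_matrix();print(M)
for n,z in(("handle",21),("clamp",35)):
    o=outline_of("top",n)[0];ys,xs=np.nonzero(o["pixels"])
    P=np.array([at_z("top",(x,y),z)[:2] for x,y in zip(xs[::2],ys[::2])],np.float32)
    print(n,o["confidence"],len(P),cv2.minAreaRect(P))
```

```text
0.9 [ 185.653 -544.187  256.306] [-0.     0.987  0.164  0.   ]
[[ 0.946  0.323  0.   ]
 [ 0.323 -0.946  0.   ]
 [ 0.    -0.    -1.   ]]
handle 0.75 188 ((462.1595153808594, 411.7361755371094), (167.9036102294922, 32.98579025268555), 16.420347213745117)
clamp 0.75 1764 ((532.5868530273438, 72.24600219726562), (131.2397918701172, 299.36700439453125), 12.427549362182617)
```

Emit:
apply_moves --pt "2.9 -2.5 0" --pt "2.9 -2.5 0" --pt "2.9 -2.5 0" --pt "2.9 -2.5 0" --pt "2.9 -2.5 0" --turn '[0, 0, 0, 0, 0]' --gripper 0

```text
time_s: 1.42
position: [283.0, -377.5, 256.3]
eef_rot: [0.0, 0.987, 0.163, 0.0]
contact_force: [1.1, 0.2, -0.1]
gripper_width: 0.998
```

Emit:
apply_moves --pt "2.9 -2.5 0" --pt "2.9 -2.5 0" --pt "2.9 -2.5 0" --pt "2.9 -2.5 0" --pt "2.9 -2.5 0" --turn '[0, 0, 0, 0, 0]'

```text
time_s: 1.83
position: [380.0, -212.3, 256.6]
eef_rot: [0.0, 0.987, 0.163, 0.0]
contact_force: [0.2, 0.4, 0.5]
gripper_width: 1.002
```

Emit:
apply_moves --pt "2.9 -2.5 0" --pt "2.9 -2.5 0" --pt "2.9 -2.5 0" --pt "2.9 -2.5 0" --pt "2.9 -2.5 0" --turn '[0, 0, 0, 0, 0]'

```text
time_s: 2.25
position: [476.9, -46.9, 256.6]
eef_rot: [0.0, 0.987, 0.164, 0.0]
contact_force: [1.5, -0.6, 0.7]
gripper_width: 1.003
```

Emit:
apply_moves --pt "1.1 -3.7 0" --pt "1.1 -3.7 0" --pt "1.1 -3.7 0" --pt "0 0 0" --pt "0 0 0" --turn '[0, 0, 0, 0, 0]'

```text
time_s: 2.67
position: [471.4, 68.5, 256.4]
eef_rot: [0.0, 0.986, 0.166, 0.0]
contact_force: [-0.0, 0.2, -0.5]
gripper_width: 1.0
```

Run:
```python
from h import *
np.set_printoptions(precision=1,suppress=True)
s=read_state();print(s['time_s'],s['position'],s['eef_rot'])
c="wrist"
cv2.imwrite(f"pics/w0.png",snapshot(c))
print(c,ray(c,(320,240)))
for n,z in(("clamp",0),("bed",35),("wheel_axis",90),("crank",98),("stop",0)):
    for m in mark_of(c,n)[:2]: print(c,n,m["confidence"],np.array(m["point"]),at_z(c,m["point"],z))
```

```text
2.6667 [471.4  68.5 256.4] [0.  1.  0.2 0. ]
wrist (array([544.7,  93.1, 374.2]), array([-0.3, -0.1, -1. ]))
wrist clamp 0.65 [276.7 143.8] [519.4 132.2   0. ]
wrist bed 0.92 [276.7 147.4] [518.6 127.   35. ]
wrist wheel_axis 0.67 [444.  168.8] [551.4 -16.3  90. ]
wrist crank 0.84 [436.3 222.5] [508.1 -26.5  98. ]
```

View pics/w0.png

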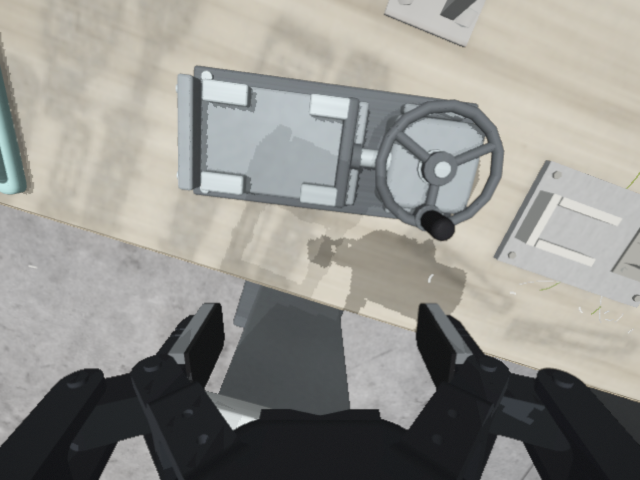

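The wrist view shows the stop prong ends near (249,94) and (243,183), the yoke prong ends near (310,104) and (301,194), the wheel hub at (442,169) and the knob at (437,224). A handle edge shows at (10,150).

Run:
```python
from h import *
np.set_printoptions(precision=1,suppress=True)
f=lambda p,z:at_z("wrist",p,z)
s1,s2,y1,y2=[f(p,55) for p in((249,94),(243,183),(310,104),(301,194))]
print(s1,s2,y1,y2)
print("mid",(s1+s2+y1+y2)/4)
for a,b in((s2,s1),(y2,y1)): d=b-a;print(np.hypot(*d[:2]),np.degrees(np.arctan2(d[1],d[0])))
h=f((442,169),85);print("hub85",h, "knobtop119",f((435,219),119))
m=(s1+s2+y1+y2)/4;d=m-h;print("y axis",np.hypot(*d[:2]),np.degrees(np.arctan2(d[1],d[0])))
```

```text
[555.7 160.5  55. ] [478.6 145.8  55. ] [565.3 107.2  55. ] [486.4  90.4  55. ]
mid [521.5 126.   55. ]
78.5009215450864 10.780425165380448
80.71169099831208 12.063872603732984
hub85 [550.7 -16.7  85. ] knobtop119 [513.1 -15.3 119. ]
y axis 145.58959553753363 101.58192629743543
```

Emit:
apply_moves --pt "1.1 -3.7 0" --pt "1.1 -3.7 0" --pt "1.1 -3.7 0" --pt "1.1 -3.7 0" --pt "1.1 -3.7 0" --turn '[0, 0, 0, 0, 0]'

```text
time_s: 3.38
position: [464.2, 260.6, 256.4]
eef_rot: [0.0, 0.987, 0.163, 0.0]
contact_force: [0.9, -0.1, -0.1]
gripper_width: 0.999
```

Emit:
apply_moves --pt "1.1 -3.7 0" --pt "1.1 -3.7 0" --pt "1.1 -3.7 0" --pt "0.4 -1.0 0" --pt "0 0 0" --turn '[0, 0, 0, 0, 0]'

```text
time_s: 3.8
position: [459.9, 387.8, 255.9]
eef_rot: [-0.0, 0.986, 0.165, -0.0]
contact_force: [0.8, -0.1, -0.4]
gripper_width: 1.001
```

Run:
```python
from h import *
np.set_printoptions(precision=3,suppress=True)
s=read_state();print(s['time_s'],s['position'],s['eef_rot'],s['q'])
cv2.imwrite(f"pics/w1.png",snapshot("wrist"))
for m in mark_of("wrist","handle")[:2]: print(m["confidence"],np.array(m["point"]),at_z("wrist",m["point"],0))
o=outline_of("wrist","handle")[0];ys,xs=np.nonzero(o["pixels"])
P=np.array([at_z("wrist",(x,y),21)[:2] for x,y in zip(xs[::9],ys[::9])],np.float32)
print(o["confidence"],cv2.minAreaRect(P))
```

```text
3.8 [459.892 387.824 255.878] [-0.     0.986  0.165 -0.   ] [0.5   0.227 1.519 0.    1.396 1.739]
0.9 [296.6 198.8] [457.881 412.526   0.   ]
0.79 ((458.8056640625, 411.4844970703125), (167.66383361816406, 29.57059669494629), 15.827139854431152)
```

View pics/w1.png

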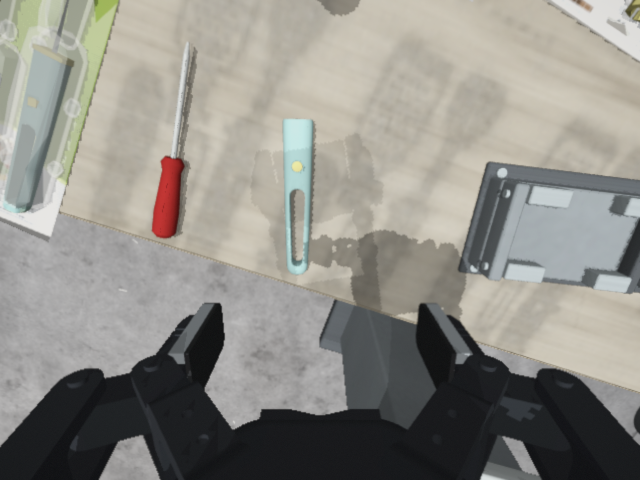

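Wrist view: handle at (297,199), clear of the screwdriver at (172,190). The handle centre is about (459,412) at 15.9°, and the clamp x axis lies at about 11.6°.

Emit:
apply_moves --pt "0.7 -2.3 0" --pt "0 0 3.5" --pt "0 0 3.5" --pt "0 0 3.5" --pt "0 0 3.5" --turn '[0.054, 0, 0, 0, 0]'

```text
time_s: 4.37
position: [459.9, 408.4, 115.4]
eef_rot: [0.0, 0.991, 0.136, 0.0]
contact_force: [-0.1, 0.3, -1.0]
gripper_width: 0.998
```

Emit:
apply_moves --pt "0 0 3.5" --pt "0 0 2.5" --pt "0 0 1.6" --pt "0 0 0" --pt "0 0 0" --turn '[0, 0, 0, 0, 0]'

```text
time_s: 4.78
position: [459.3, 408.5, 40.0]
eef_rot: [0.0, 0.991, 0.136, -0.001]
contact_force: [-0.2, 0.6, 0.8]
gripper_width: 0.994
```

Emit:
apply_moves --pt "0.1 -0.3 0" --pt "0 0 1.0" --pt "0 0 0" --turn '[0, 0, 0]'

```text
time_s: 5.03
position: [459.6, 413.4, 30.5]
eef_rot: [-0.0, 0.991, 0.137, 0.0]
contact_force: [-1.0, -0.8, -0.4]
gripper_width: 0.997
```

Emit:
apply_moves --pt "0 0 0" --pt "0 0 0" --pt "0 0 0" --pt "0 0 0" --pt "0 0 0" --turn '[0, 0, 0, 0, 0]' --gripper 1 --force 40

```text
time_s: 5.45
position: [459.4, 413.5, 30.6]
eef_rot: [-0.0, 0.991, 0.137, 0.0]
contact_force: [-0.7, -3.4, 17.8]
gripper_width: 0.297
```

Emit:
apply_moves --pt "0 0 0" --pt "0 0 0" --pt "0 0 0" --pt "0 0 0" --pt "0 0 0" --turn '[0, 0, 0, 0, 0]'

```text
time_s: 5.87
position: [459.6, 413.6, 30.7]
eef_rot: [-0.0, 0.991, 0.137, 0.0]
contact_force: [0.4, -0.1, 4.2]
gripper_width: 0.288
```

Emit:
apply_moves --pt "0 0 -2" --pt "0 0 -3.5" --pt "0 0 -3.5" --pt "-0.2 3.6 0" --pt "-0.2 3.6 0" --turn '[0, 0, 0, 0, 0]'

```text
time_s: 6.28
position: [476.2, 344.1, 123.1]
eef_rot: [-0.001, 0.99, 0.139, 0.003]
contact_force: [0.6, -1.6, -0.4]
gripper_width: 0.291
```

Emit:
apply_moves --pt "-0.2 3.6 0" --pt "-0.2 3.6 0" --pt "-0.2 3.6 0" --pt "-0.3 3.6 0" --pt "-0.3 3.6 0" --turn '[0, 0, 0, 0, 0]'

```text
time_s: 6.7
position: [511.7, 164.8, 119.7]
eef_rot: [-0.0, 0.991, 0.137, -0.001]
contact_force: [-0.2, 1.0, -1.4]
gripper_width: 0.297
```

Emit:
apply_moves --pt "-0.2 3.6 0" --pt "0 0 0" --pt "0 0 0" --pt "0 0 0" --turn '[0, 0.072, 0, 0]'

```text
time_s: 7.03
position: [519.5, 131.3, 119.7]
eef_rot: [-0.0, 0.995, 0.102, -0.001]
contact_force: [-0.7, 1.0, -1.1]
gripper_width: 0.289
```

Run:
```python
from h import *
np.set_printoptions(precision=3,suppress=True)
s=read_state();print(s['time_s'],s['position'],s['eef_rot'],s['contact_force'])
cv2.imwrite(f"pics/w2.png",snapshot("wrist"))
```

```text
7.0333 [519.54 131.28 119.74] [-0.     0.995  0.102 -0.001] [-0.745  1.038 -1.086]
```

View pics/w2.png

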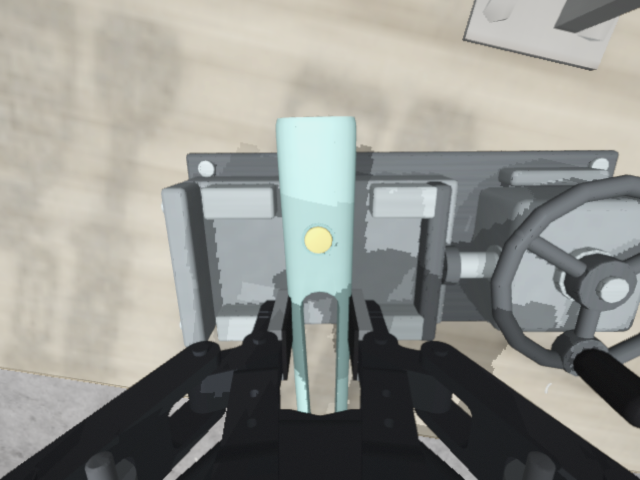

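The handle is held over the gap, squared to the clamp: sides at columns 280–353, prong ends at 273 and 372. I'll lower it.

Emit:
apply_moves --pt "0.1 0.4 0" --pt "0 0 2.2" --pt "0 0 1.9" --pt "0 0 0.6" --pt "0 0 0" --turn '[0, 0, 0, 0, 0]'

```text
time_s: 7.5
position: [520.0, 128.2, 71.3]
eef_rot: [-0.0, 0.995, 0.102, -0.002]
contact_force: [-0.1, 0.2, -1.0]
gripper_width: 0.292
```

Emit:
apply_moves --pt "0 0 0.2" --pt "0 0 0.2" --pt "0 0 0" --turn '[0, 0, 0]'

```text
time_s: 7.75
position: [522.5, 127.8, 70.0]
eef_rot: [0.0, 0.995, 0.101, 0.001]
contact_force: [0.1, 0.1, -0.4]
gripper_width: 0.292
```

Emit:
apply_moves --pt "0 0 0.1" --pt "0 0 0.1" --pt "0 0 0" --turn '[0, 0, 0]'

```text
time_s: 8.0
position: [522.0, 127.6, 67.5]
eef_rot: [0.0, 0.995, 0.101, 0.0]
contact_force: [0.2, -0.4, -0.3]
gripper_width: 0.296
```

Emit:
apply_moves --pt "0 0 0.1" --pt "0 0 0" --turn '[0, 0]'

```text
time_s: 8.17
position: [521.8, 127.6, 66.2]
eef_rot: [-0.0, 0.995, 0.101, -0.0]
contact_force: [-0.1, -0.5, -1.5]
gripper_width: 0.294
```

Emit:
apply_moves --pt "0 0 0.1" --pt "0 0 0" --turn '[0, 0]'

```text
time_s: 8.33
position: [522.0, 127.6, 65.7]
eef_rot: [0.0, 0.995, 0.101, 0.0]
contact_force: [-0.9, 0.3, 3.7]
gripper_width: 0.292
```

Emit:
apply_moves --pt "0 0 0.1" --pt "0 0 0" --turn '[0, 0]'

```text
time_s: 8.5
position: [522.0, 127.6, 65.7]
eef_rot: [0.0, 0.995, 0.101, -0.0]
contact_force: [-5.7, 0.1, 12.2]
gripper_width: 0.295
```

Emit:
apply_moves --pt "0 0 0" --pt "0 0 0" --pt "0 0 0" --pt "0 0 0" --turn '[0, 0, 0, 0]' --gripper 0.4

```text
time_s: 8.83
position: [521.7, 127.6, 64.0]
eef_rot: [-0.0, 0.995, 0.101, -0.0]
contact_force: [0.4, 1.1, 0.0]
gripper_width: 0.601
```

Emit:
apply_moves --pt "0 0 -0.5" --pt "0 0 -2" --pt "0 0 -3.5" --pt "0 0 -3.5" --pt "0 0 -3.5" --turn '[0, 0, 0, 0, 0]'

```text
time_s: 9.25
position: [521.4, 127.6, 195.8]
eef_rot: [-0.0, 0.995, 0.101, -0.0]
contact_force: [1.2, 1.3, 0.8]
gripper_width: 0.601
```

Emit:
apply_moves --pt "0 0 -3" --pt "-2 0 0" --pt "0 0 0" --pt "0 0 0" --turn '[0, 0, 0, 0]'

```text
time_s: 9.58
position: [501.9, 123.6, 224.3]
eef_rot: [-0.0, 0.995, 0.101, 0.0]
contact_force: [0.1, -0.9, -0.1]
gripper_width: 0.599
```

Run:
```python
from h import *
np.set_printoptions(precision=1,suppress=True)
s=read_state();print(s['time_s'],s['position'],s['q'])
cv2.imwrite(f"pics/w3.png",snapshot("wrist"))
for n,z in(("handle",35),("bed",35),("wheel_axis",90),("crank",98)):
    for m in mark_of("wrist",n)[:1]: print(n,m["confidence"],np.array(m["point"]),at_z("wrist",m["point"],z))
```

```text
9.5833 [501.9 123.6 224.3] [0.  0.  1.8 0.  1.3 1.4]
handle 0.94 [322.3 198.3] [521.5 125.8  35. ]
bed 0.8 [315.6 202.7] [516.2 131.1  35. ]
wheel_axis 0.79 [510.3 212. ] [550.4 -15.   90. ]
crank 0.82 [504.7 268.5] [507.7 -22.9  98. ]
```

View pics/w3.png

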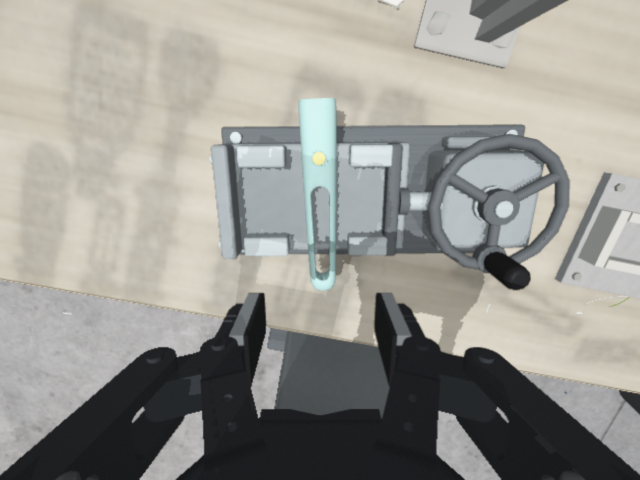

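The handle lies squared in the gap, mid at (320,194), between the prongs at column 287 (stop) and 350 (yoke). The knob is at (506,270) and the hub at (503,209). Next is the knob, at about (507,-25).

Emit:
apply_moves --pt "-0.6 3.7 0" --pt "-0.6 3.7 0" --pt "-0.6 3.7 0" --pt "-0.7 3.6 0" --pt "0 0 3" --turn '[0, 0, 0, 0, 0]'

```text
time_s: 10.25
position: [511.7, -32.2, 199.5]
eef_rot: [0.004, 0.995, 0.099, 0.005]
contact_force: [1.4, -0.3, 0.3]
gripper_width: 0.6
```

Emit:
apply_moves --pt "0 0 3" --pt "0 0 0" --pt "0 0 0" --turn '[0, 0, 0]'

```text
time_s: 10.5
position: [506.0, -25.0, 162.6]
eef_rot: [-0.001, 0.995, 0.101, -0.002]
contact_force: [-0.3, -0.6, 0.8]
gripper_width: 0.597
```

Run:
```python
from h import *
np.set_printoptions(precision=1,suppress=True)
s=read_state();print(s['time_s'],s['position'],s['q'])
cv2.imwrite(f"pics/w4.png",snapshot("wrist"))
for n,z in(("wheel_axis",90),("crank",98)):
    for m in mark_of("wrist",n)[:1]: print(n,m["confidence"],np.array(m["point"]),at_z("wrist",m["point"],z))
print(proj("wrist",s['position']+np.array([0,0,-6])),proj("wrist",[507,-25.5,119]))
```

```text
10.5 [506.  -25.  162.6] [-0.3  0.1  1.9  0.   1.2  1.1]
wheel_axis 0.83 [321.3 187.2] [555.1 -16.1  90. ]
crank 0.67 [316.6 269.9] [507.3 -23.3  98. ]
[318.9 325.3] [320.1 286.2]
```

View pics/w4.png

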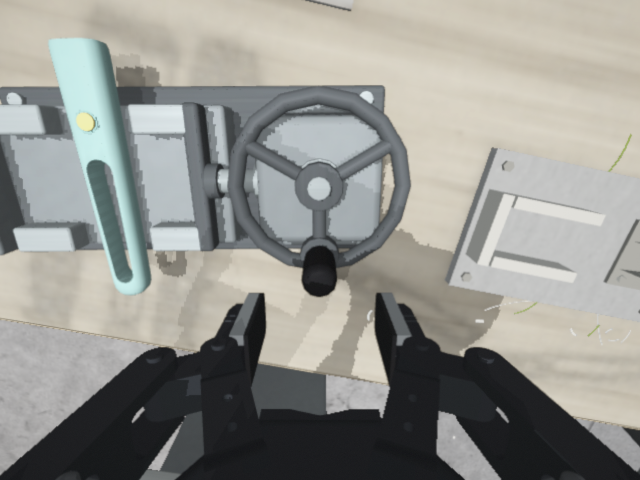

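The knob top is at (319,283), against a predicted (320,286), and is centred between the jaws. I'll descend and grip it.

Emit:
apply_moves --pt "0.2 0 2" --pt "0 0 2" --pt "0 0 1" --pt "0 0 0" --pt "0 0 0" --turn '[0, 0, 0, 0, 0]'

```text
time_s: 11.07
position: [509.8, -24.9, 115.1]
eef_rot: [0.0, 0.995, 0.101, 0.0]
contact_force: [0.9, -1.2, 0.3]
gripper_width: 0.6
```

Emit:
apply_moves --pt "0 0 0" --pt "0 0 0" --pt "0 0 0" --pt "0 0 0" --pt "0 0 0" --turn '[0, 0, 0, 0, 0]' --gripper 1 --force 60

```text
time_s: 11.48
position: [510.2, -24.7, 115.9]
eef_rot: [-0.0, 0.995, 0.101, 0.001]
contact_force: [-1.4, 2.6, 5.9]
gripper_width: 0.208
```

Emit:
apply_moves --pt "0 0 0" --pt "0 0 0" --pt "0 0 0" --turn '[0, 0, 0]'

```text
time_s: 11.73
position: [510.2, -24.7, 116.0]
eef_rot: [-0.0, 0.995, 0.101, 0.001]
contact_force: [-1.0, 3.5, 6.0]
gripper_width: 0.212
```

```bash
cat > t.py <<'E'
# print tangential/radial force, and next rows for wheel: usage t.py nrows step cx cy [angle taken from position]
import sys;from h import *
np.set_printoptions(precision=2,suppress=True)
n,st,cx,cy=int(sys.argv[1]),float(sys.argv[2]),float(sys.argv[3]),float(sys.argv[4])
s=read_state();p=s['position'];q=s['eef_rot'];M=R.from_quat([q[1],q[2],q[3],q[0]]).as_matrix()
r=p[:2]-[cx,cy];a=np.arctan2(r[1],r[0]);F=s['contact_force']
er=np.array([np.cos(a),np.sin(a)]);et=np.array([np.sin(a),-np.cos(a)])
print('t',s['time_s'],'p',p,'rad',np.hypot(*r),'ang',a,'F',F,'Ft(drag)',-F[:2]@et,'Fr',F[:2]@er)
c=p[:2]
for k in range(1,n+1):
    b=a-st*k;w=np.array([cx,cy])+45*np.array([np.cos(b),np.sin(b)])
    d=M.T@np.array([*(w-c),0]);print(round(b,2),d/10);c=w
E
python3 t.py 20 0.1 552 -16.5
```

```text
t 11.7333 p [510.19 -24.7  115.96] rad 42.61008237441061 ang -2.947894876450519 F [-1.01  3.47  6.03] Ft(drag) -3.6012491603075967 Fr 0.32174653546485693
-3.05 [-0.21 -0.45 -0.  ]
-3.15 [ 0.07 -0.44  0.  ]
-3.25 [ 0.12 -0.43  0.  ]
-3.35 [ 0.16 -0.42  0.  ]
-3.45 [ 0.2 -0.4  0. ]
-3.55 [ 0.24 -0.38  0.  ]
-3.65 [ 0.28 -0.36  0.  ]
-3.75 [ 0.31 -0.33  0.  ]
-3.85 [ 0.34 -0.29  0.  ]
-3.95 [ 0.37 -0.26  0.  ]
-4.05 [ 0.39 -0.22  0.  ]
-4.15 [ 0.41 -0.18  0.  ]
-4.25 [ 0.43 -0.14  0.  ]
-4.35 [ 0.44 -0.09  0.  ]
-4.45 [ 0.45 -0.05  0.  ]
-4.55 [ 0.45 -0.01  0.  ]
-4.65 [0.45 0.04 0.  ]
-4.75 [0.44 0.08 0.  ]
-4.85 [0.43 0.13 0.  ]
-4.95 [0.42 0.17 0.  ]
```

Emit:
apply_moves --pt "0.02 -0.45 0" --pt "0.07 -0.44 0" --pt "0.11 -0.44 0" --pt "0.15 -0.42 0" --pt "0.2 -0.41 0" --turn '[0, 0, 0, 0, 0]'

```text
time_s: 12.15
position: [510.1, -4.8, 115.9]
eef_rot: [0.002, 0.995, 0.102, -0.001]
contact_force: [-8.4, -7.8, 10.2]
gripper_width: 0.21
```

Emit:
apply_moves --pt "0.24 -0.38 0" --pt "0.27 -0.36 0" --pt "0.31 -0.33 0" --pt "0.34 -0.3 0" --pt "0.37 -0.26 0" --turn '[0, 0, 0, 0, 0]'

```text
time_s: 12.57
position: [520.8, 15.8, 115.9]
eef_rot: [0.0, 0.995, 0.102, -0.002]
contact_force: [-11.9, -2.5, 14.9]
gripper_width: 0.208
```

```bash
python3 t.py 1 0.1 554.3 -15.6
python3 - <<'E'
import numpy as np
d=.1
for i in range(10,70):
    m=i*d+d/2; print('%.1f:[%.2f,%.2f]'%(i*d+d,4.5*d*np.sin(m),-4.5*d*np.cos(m)),end=' ')
    if i%5==4:print()
E
```

```text
t 12.5667 p [520.76  15.83 115.85] rad 45.96431093442864 ang 2.3886257218759184 F [-11.93  -2.53  14.91] Ft(drag) 10.00403997125691 Fr 6.977016478948395
2.29 [ 0.44 -0.16 -0.  ]
1.1:[0.39,-0.22] 1.2:[0.41,-0.18] 1.3:[0.43,-0.14] 1.4:[0.44,-0.10] 1.5:[0.45,-0.05] 
1.6:[0.45,-0.01] 1.7:[0.45,0.04] 1.8:[0.44,0.08] 1.9:[0.43,0.12] 2.0:[0.42,0.17] 
2.1:[0.40,0.21] 2.2:[0.38,0.25] 2.3:[0.35,0.28] 2.4:[0.32,0.32] 2.5:[0.29,0.35] 
2.6:[0.25,0.37] 2.7:[0.21,0.40] 2.8:[0.17,0.42] 2.9:[0.13,0.43] 3.0:[0.09,0.44] 
3.1:[0.04,0.45] 3.2:[-0.00,0.45] 3.3:[-0.05,0.45] 3.4:[-0.09,0.44] 3.5:[-0.14,0.43] 
3.6:[-0.18,0.41] 3.7:[-0.22,0.39] 3.8:[-0.26,0.37] 3.9:[-0.29,0.34] 4.0:[-0.33,0.31] 
4.1:[-0.35,0.28] 4.2:[-0.38,0.24] 4.3:[-0.40,0.20] 4.4:[-0.42,0.16] 4.5:[-0.43,0.12] 
4.6:[-0.44,0.07] 4.7:[-0.45,0.03] 4.8:[-0.45,-0.02] 4.9:[-0.45,-0.06] 5.0:[-0.44,-0.11] 
5.1:[-0.42,-0.15] 5.2:[-0.41,-0.19] 5.3:[-0.39,-0.23] 5.4:[-0.36,-0.27] 5.5:[-0.33,-0.30] 
5.6:[-0.30,-0.33] 5.7:[-0.27,-0.36] 5.8:[-0.23,-0.39] 5.9:[-0.19,-0.41] 6.0:[-0.15,-0.43] 
6.1:[-0.10,-0.44] 6.2:[-0.06,-0.45] 6.3:[-0.01,-0.45] 6.4:[0.03,-0.45] 6.5:[0.07,-0.44] 
6.6:[0.12,-0.43] 6.7:[0.16,-0.42] 6.8:[0.20,-0.40] 6.9:[0.24,-0.38] 7.0:[0.28,-0.35]
```

Emit:
apply_moves --pt "0.39 -0.22 -0.1" --pt "0.41 -0.18 0" --pt "0.43 -0.14 0" --pt "0.44 -0.1 0" --pt "0.45 -0.05 0" --turn '[0, 0, 0, 0, 0]'

```text
time_s: 12.98
position: [539.5, 28.1, 115.9]
eef_rot: [-0.001, 0.995, 0.101, -0.003]
contact_force: [-11.4, 1.8, 10.3]
gripper_width: 0.208
```

Emit:
apply_moves --pt "0.45 -0.01 0" --pt "0.45 0.04 0" --pt "0.44 0.08 0" --pt "0.43 0.12 0" --pt "0.42 0.17 0" --turn '[0, 0, 0, 0, 0]'

```text
time_s: 13.4
position: [562.2, 29.8, 115.9]
eef_rot: [-0.002, 0.995, 0.101, -0.002]
contact_force: [-8.3, 6.3, 9.4]
gripper_width: 0.211
```

```bash
python3 t.py 1 0.1 554.3 -15.6
```

```text
t 13.4 p [562.18  29.81 115.94] rad 46.08892468634927 ang 1.3989827784767441 F [-8.29  6.34  9.37] Ft(drag) 9.24906971474599 Fr 4.829023813010299
1.3 [ 0.37  0.29 -0.  ]
```

Emit:
apply_moves --pt "0.4 0.21 0" --pt "0.38 0.25 0" --pt "0.35 0.28 0" --pt "0.32 0.32 0" --pt "0.29 0.35 0" --turn '[0, 0, 0, 0, 0]'

```text
time_s: 13.82
position: [582.9, 20.1, 116.0]
eef_rot: [-0.002, 0.995, 0.101, -0.001]
contact_force: [-4.3, 8.7, 4.9]
gripper_width: 0.213
```

Emit:
apply_moves --pt "0.25 0.37 0" --pt "0.21 0.4 0" --pt "0.17 0.42 0" --pt "0.13 0.43 0" --pt "0.09 0.44 0" --turn '[0, 0, 0, 0, 0]'

```text
time_s: 14.23
position: [596.1, 1.6, 116.0]
eef_rot: [-0.002, 0.995, 0.101, 0.0]
contact_force: [-2.0, 9.5, 3.0]
gripper_width: 0.21
```

Emit:
apply_moves --pt "0.04 0.45 0" --pt "0 0.45 0" --pt "-0.05 0.45 0" --pt "-0.09 0.44 0" --pt "-0.14 0.43 0" --turn '[0, 0, 0, 0, 0]'

```text
time_s: 14.65
position: [598.6, -20.8, 116.0]
eef_rot: [-0.002, 0.995, 0.101, 0.001]
contact_force: [-0.5, 10.3, 2.7]
gripper_width: 0.213
```

```bash
python3 t.py 1 0.1 554.3 -15.6
```

```text
t 14.65 p [598.56 -20.78 116.05] rad 44.562195687909856 ang -0.1164152964982617 F [-0.49 10.3   2.73] Ft(drag) 10.177925750024063 Fr -1.6824676793529503
-0.22 [-0.12  0.43 -0.  ]
```

Emit:
apply_moves --pt "-0.18 0.41 0" --pt "-0.22 0.39 0" --pt "-0.26 0.37 0" --pt "-0.29 0.34 0" --pt "-0.33 0.31 0" --turn '[0, 0, 0, 0, 0]'

```text
time_s: 15.07
position: [590.2, -41.2, 116.1]
eef_rot: [-0.002, 0.995, 0.101, 0.001]
contact_force: [2.7, 9.0, 0.9]
gripper_width: 0.21
```

```bash
python3 t.py 1 0.1 554.3 -15.6
```

```text
t 15.0667 p [590.15 -41.21 116.08] rad 44.060440599742975 ang -0.6201916398706697 F [2.68 8.95 0.9 ] Ft(drag) 8.844114880457322 Fr -3.0182416378534525
-0.72 [-0.28  0.36 -0.  ]
```

Emit:
apply_moves --pt "-0.35 0.28 0" --pt "-0.38 0.24 0" --pt "-0.4 0.2 0" --turn '[0, 0, 0]'

```text
time_s: 15.32
position: [580.9, -50.5, 116.1]
eef_rot: [-0.002, 0.995, 0.101, 0.002]
contact_force: [6.1, 10.0, -1.3]
gripper_width: 0.208
```

```bash
python3 t.py 1 0.1 554.3 -15.6
```

```text
t 15.3167 p [580.91 -50.53 116.1 ] rad 43.90626377313797 ang -0.9197837824849301 F [ 6.12  9.96 -1.28] Ft(drag) 10.90702600162409 Fr -4.215350979861777
-1.02 [-0.37  0.27 -0.  ]
```

Emit:
apply_moves --pt "-0.42 0.16 0" --pt "-0.43 0.12 0" --turn '[0, 0]'

```text
time_s: 15.48
position: [573.7, -54.9, 116.1]
eef_rot: [-0.002, 0.995, 0.101, 0.003]
contact_force: [6.9, 9.8, -2.4]
gripper_width: 0.208
```

```bash
python3 t.py 0 0.1 554.3 -15.6
```

```text
t 15.4833 p [573.67 -54.95 116.15] rad 43.858487621668004 ang -1.1133265095073126 F [ 6.9   9.75 -2.4 ] Ft(drag) 10.501877645966434 Fr -5.701441509670726
```

Emit:
apply_moves --pt "-0.44 0.07 0" --pt "-0.45 0.03 0" --turn '[0, 0]'

```text
time_s: 15.65
position: [565.8, -57.9, 116.2]
eef_rot: [-0.002, 0.995, 0.101, 0.004]
contact_force: [10.6, 9.2, -5.5]
gripper_width: 0.206
```

```bash
python3 t.py 0 0.1 554.3 -15.6
```

```text
t 15.65 p [565.77 -57.89 116.16] rad 43.815802475356314 ang -1.3059121114381242 F [10.63  9.18 -5.5 ] Ft(drag) 12.663181485086456 Fr -6.074171490772673
```

Emit:
apply_moves --pt "-0.45 -0.02 0" --turn '[0]'

```text
time_s: 15.73
position: [561.7, -58.8, 116.2]
eef_rot: [-0.001, 0.995, 0.101, 0.004]
contact_force: [11.9, 8.5, -6.6]
gripper_width: 0.21
```

```bash
python3 t.py 0 0.1 554.3 -15.6
```

```text
t 15.7333 p [561.66 -58.8  116.18] rad 43.82635669204435 ang -1.402030218244562 F [11.87  8.55 -6.59] Ft(drag) 13.138211122760579 Fr -6.433604060549841
```

Emit:
apply_moves --pt "-0.45 -0.06 0" --turn '[0]'

```text
time_s: 15.82
position: [557.4, -59.3, 116.2]
eef_rot: [-0.001, 0.995, 0.101, 0.005]
contact_force: [13.5, 7.6, -7.4]
gripper_width: 0.214
```

```bash
python3 t.py 0 0.1 554.3 -15.6
```

```text
t 15.8167 p [557.44 -59.32 116.2 ] rad 43.8308608568414 ang -1.4989922171467331 F [13.52  7.57 -7.35] Ft(drag) 14.031277781571903 Fr -6.584458295309769
```

Emit:
apply_moves --pt "-0.44 -0.11 0" --turn '[0]'

```text
time_s: 15.9
position: [553.2, -59.4, 116.2]
eef_rot: [-0.001, 0.995, 0.101, 0.005]
contact_force: [14.9, 6.2, -9.0]
gripper_width: 0.209
```

```bash
python3 t.py 0 0.1 554.3 -15.6
```

```text
t 15.9 p [553.24 -59.44 116.23] rad 43.85102893363739 ang -1.595069495034959 F [14.92  6.16 -9.02] Ft(drag) 14.762252026977075 Fr -6.5192391405905195
```

Emit:
apply_moves --pt "0 0 0" --pt "0 0 0" --pt "0 0 0" --pt "0 0 0" --turn '[0, 0, 0, 0]' --gripper 0.55

```text
time_s: 16.23
position: [550.0, -61.2, 115.6]
eef_rot: [0.0, 0.995, 0.101, 0.0]
contact_force: [-0.6, 0.6, -1.0]
gripper_width: 0.452
```

Emit:
apply_moves --pt "0 0 -1" --pt "0 0 -2" --pt "0 0 -3" --pt "0 0 -3" --pt "-1 -3 0" --turn '[0, 0, 0, 0, 0]'

```text
time_s: 16.65
position: [539.6, -38.0, 213.7]
eef_rot: [0.004, 0.995, 0.099, 0.007]
contact_force: [1.1, 0.4, 1.3]
gripper_width: 0.449
```

Emit:
apply_moves --pt "-1 -3 0" --pt "-1 -3 0" --pt "0 0 0" --pt "0 0 0" --pt "0 0 0" --turn '[0, 0, 0, 0, 0]'

```text
time_s: 17.07
position: [502.9, 20.7, 206.1]
eef_rot: [0.0, 0.995, 0.101, 0.001]
contact_force: [0.2, -0.4, 0.3]
gripper_width: 0.452
```

Run:
```python
from h import *
np.set_printoptions(precision=1,suppress=True)
s=read_state();print(s['time_s'],s['position'],s['contact_force'])
cv2.imwrite(f"pics/w5.png",snapshot("wrist"))
for n,z in(("handle",35),("wheel_axis",90),("crank",98)):
    for m in mark_of("wrist",n)[:1]: print(n,m["confidence"],np.array(m["point"]),at_z("wrist",m["point"],z))
```

```text
17.0667 [502.9  20.7 206.1] [ 0.2 -0.4  0.3]
handle 0.97 [180.8 180.5] [516.9 145.1  35. ]
wheel_axis 0.6 [384.6 188.9] [551.5 -15.8  90. ]
crank 0.56 [445.7 206.4] [549. -58.  98.]
```

View pics/w5.png

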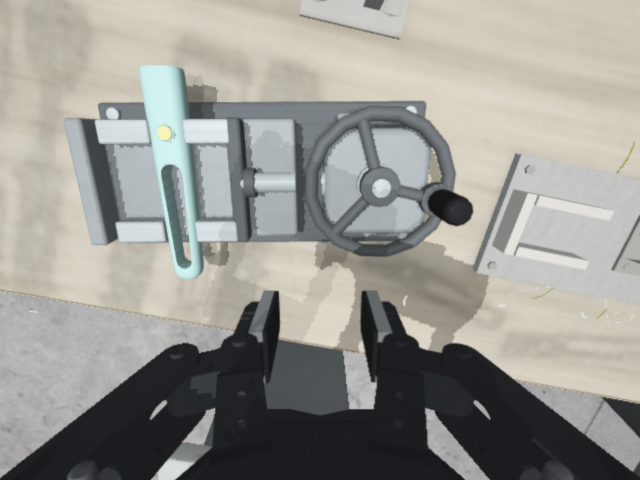

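The handle is squeezed between both prong pairs (columns 150 and 195), square and centred. The knob is at (450,206) and the gripper is clear.

```bash
python3 -c "
from bench import *
print(sign_off())"
```

```text
the job is handed in; nothing more can be done
None
```

The teal handle is clamped against the stop and the job is handed in, at about 17 s of the 72 s allowed; no verdict was reported.

- **Handle:** I laid it flat on the bed and let go of it. The last wrist picture shows it square between the stop and yoke prongs, about 1 mm off centre along the clamp.
- **Wheel:** I wound it about 5 rad clockwise by the knob. The pull rose from a free drag of about 9.9 N (readings 8.8 to 10.9 N) to 14.8 N, so about 4.9 N. By your figures that is a squeeze of roughly 31 N.
- **Finish:** The arm let go and lifted clear, with no contact force left on the tool. The wheel stayed where I left it, at 4.97 rad by the last picture.
- **Bystanders:** I did not go near the screwdriver, tape roll or bottle, but I took no final picture of them to confirm.

Two forces were higher than I wanted, both well under the limits. The fingertips pressed the bench with up to about 18 N while closing on the handle, and up to 15 N of vertical force showed at the knob while winding.

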